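# Spray the wooden plugs and stir them

## Robot

A 6-joint arm with a two-finger parallel gripper is mounted at the origin on the work surface. World frame = base frame: x ahead of the robot, y to its left, z up, the work surface at z = 0. Lengths are in m, angles in rad, forces in N, time in s.
With the tool pointing down it reaches from about 0.35 to 0.975 m from the base axis. Payload 4.9 kg.
Tool frame: the origin (TCP) lies at the very end of the fingers, on their centre line; the grasp point (between the pads) lies 19 mm behind it; z points along the fingers, y is the line along which they close (so a half turn about z gives the same grasp; the last joint's range is limited). The gripper opens to 85 mm and grips with 20 to 120 N. Pads are 22 mm wide; open, the fingers measure 114 mm over their backs; the gripper's body (76 mm by 85 mm) begins 54 mm behind the grasp point. The pads swing forward as they close: fully open they stand 13 mm farther back than shut.
Start: joints at [1.128, 0.053, 1.613, -0, 1.476, -0.119], TCP at [0.199, 0.593, 0.231] pointing down, gripper open.
Joint ranges: [-3.01, 3.01], [-1.01, 2.22], [0.06, 2.58], [-1.02, 4.17], [0.09, 2.62], [-3.14, 3.14]. Speed limits (rad/s): [2.57, 2.57, 3.14, 3.14, 3.14, 3.14].

## Interface

Orientations are given as a unit quaternion [w, x, y, z].
In Python, from plant import monitor, vision, manip gives the robot as it stands. The module is installed in compiled form; this text tells all that it offers.
- The arm moves only by the tool arm_command, never from a script. Its argument "rows" is a list of rows, each a list of 3 entries, a list of its own where there are three numbers: the finger opening in mm, from 0 to 85.4, then the shift along the world's x, y, z in units of 30 cm (1.0 is 30 cm), then the turn, a rotation vector about the world's x, y, z in units of pi/2 rad (1.0 is pi/2 rad). In form: [[claw, [x, y, z], [wx, wy, wz]], ...]. A call has 1 to 12 rows; each row is the pose to reach, as a shift and turn from the pose commanded when the call began; what a row does not reach only later rows make up. A row lasts 1/12 s, in which the tool goes at most 41.7 mm and 7.16 degrees, less where a joint would pass 70% of its speed; a pose out of reach is approached as far as the arm can. A call with a number of a shift or a turn outside -1 to 1 is refused whole. A call with a gripper value outside its range is refused whole. The fingers move at their own pace and stop on an object; the grip force is fixed at half the most. Time passes only in rows, so rows that repeat a pose let the fingers close. It gives the time, the measured TCP pose, the force, the opening and the grip force at its end, in the units of the state.
- monitor.state(): the state, without advancing time (a new reading comes with each control period).
- vision.grab_frame(name): name is "scene" or "side" or "wrist"; returns a dict with "color" (480x640x3 uint8, red, green, blue), "z_map" (480x640 float32, m along the optical axis (not along the pixel's ray), 0 where there is no reading), "mtx" (3x3 intrinsics, pixels), "R" (3x3) and "t" (3): a world point X has camera coordinates R X + t. Camera axes: x right, y down, z forward; pixel columns grow to the right and rows downward; lengths in m; the calibration is good to about 2 mm. A picture is of the moment at which its call begins.
- manip.job_done(): hands the job in; it is judged then, once.
The state is a dict: "time": time; "joint_pos": joint angles; "joint_vel": joint speeds; "joint_efforts": joint torques, N m; "tool_pos": TCP position; "tool_rot": TCP orientation; "contact_force": force on the tool from outside, world axes, zero at the start; "ft_torque": the same for the moment, N m; "gripper_width": opening from 0.0 (shut) to 1.0 (fully open); "grasp_force": force on a finger pad.
Only numpy, scipy, OpenCV 4.12 (cv2) and the standard library are available. Lean on these libraries where they do the work, as an engineer would, in place of code of your own. Each camera call takes 0.05 s, during which the arm holds its last target. There are 200 camera calls.

## Task

Give the wooden plugs in the pot a squirt of finish: press the red nozzle cap of the leaning spray canister fully down for a moment, without forcing it against its stop, and let it spring back up. Then take the stirring stick from its stand and stir the plugs with it until most of them have been pushed well away from where they lay, and let go of the stick with its foot down among the plugs in the pot. All the plugs stay in the pot, and everything else on the bench is left where it is.

Things in the scene. Friction and masses are not known exactly. Their poses are not given: they have to be found in the camera images.
- sprayer: Fixed blue spray canister with a yellow band (66 mm across, 145 mm long), strapped in a wooden cradle (base 170 x 100 mm) so that it leans 30 degrees from vertical, its top towards this body's -x (roughly to the robot). Origin on the bench under the cradle, z up. The canister's axis points up along (-0.5, 0, 0.866) of this frame
- collar (a point): Centre of the canister's upper end, on its axis; axes as sprayer. Beyond it on the axis a threaded neck carries the red nozzle cap: a cylinder 32 mm across, 24 mm long, with a flat top. The neck is screwed out differently each time: the released cap's top lies 38 to 52 mm from this point along the axis, so find it by touch (or sight)
- cap (a joint): Travel of the red nozzle cap into the canister along its axis, m: 0 released, 0.008 fully down. Its spring pushes back with about 4 N at first and 10 N fully down, where it meets a hard stop
- pot: Fixed aluminium pot on a round cork mat (150 mm across, 4 mm thick), open at the top, beside the canister on its +y side; 124 mm across the rim, 116 mm at the foot, wall 4 mm, 100 mm tall. Origin at the centre of its underside on the bench, z up; inner floor at z = 5 mm
- stand: Fixed wooden block 70 x 70 x 50 mm with a square hole 22 mm wide and 40 mm deep in the middle of its top, in which the stirring stick stands upright. Origin at the centre of its underside
- stirrer: Wooden stirring stick, square section 16 x 16 mm, 200 mm long, its top 40 mm green. Origin at the centre of its foot, z along the stick to the green end, x and y square to its faces. It starts standing in the stand, its foot 10 mm above the bench, about 150 mm of it showing
- plug1: Short round wooden plug, 22 mm across and 16 mm high, about 12 g, standing in the pot, one of six in a ring of about 30 mm radius round the pot's centre, which is left free. Origin at the centre of its underside
- plug2: Short round wooden plug, 22 mm across and 16 mm high, about 12 g, standing in the pot, one of six in a ring of about 30 mm radius round the pot's centre, which is left free. Origin at the centre of its underside
- plug3: Short round wooden plug, 22 mm across and 16 mm high, about 12 g, standing in the pot, one of six in a ring of about 30 mm radius round the pot's centre, which is left free. Origin at the centre of its underside
- plug4: Short round wooden plug, 22 mm across and 16 mm high, about 12 g, standing in the pot, one of six in a ring of about 30 mm radius round the pot's centre, which is left free. Origin at the centre of its underside
- plug5: Short round wooden plug, 22 mm across and 16 mm high, about 12 g, standing in the pot, one of six in a ring of about 30 mm radius round the pot's centre, which is left free. Origin at the centre of its underside
- plug6: Short round wooden plug, 22 mm across and 16 mm high, about 12 g, standing in the pot, one of six in a ring of about 30 mm radius round the pot's centre, which is left free. Origin at the centre of its underside
- jar: Bystander: closed glass jar of white glue with brass lid, 74 mm across, 130 mm tall; origin at the centre of its underside
- hammer: Bystander: joiner's hammer lying flat, about 300 mm long, 30 to 40 mm high; origin under its middle
- square: Bystander: try square lying flat, blue stock 120 x 22 x 18 mm along its x, steel blade 170 mm along its y; origin under the stock
- tape: Bystander: roll of orange tape lying flat, 90 mm across, 24 mm high; origin at the centre of its underside
- strip1: Bystander: pale wood strip 150 x 22 x 14 mm, long along x; origin at the centre of its underside
- strip2: Bystander: brown wood strip 200 x 30 x 16 mm, long along x; origin at the centre of its underside
Not all that is in view belongs to the job. What is shaped like the pot but turquoise is not meant.

How it is judged:
On the way, in this order (a step that is already met when the one before it is completed fails the run):
1. the nozzle cap is pressed fully down (more than 6.5 of its 8 mm) for 0.2 s (value of joint cap above 0.0065 m), for 0.2 s.
2. the cap has sprung back up (less than 1 mm down) (value of joint cap below 0.001 m), for 0.1 s.
3. stirred with the held stick: at least 4 of the 6 plugs lie over 15 mm from their start (horizontal distance between stirrer and pot below 0.06 m and z of stirrer in the frame of pot below 0.05 m and contact force between the fingers and stirrer above 0.5 N and (distance of each of plug1, plug2, plug3, plug4 from where it was at the start of the episode above 0.015 m or distance of each of plug1, plug2, plug3, plug5 from where it was at the start of the episode above 0.015 m or distance of each of plug1, plug2, plug3, plug6 from where it was at the start of the episode above 0.015 m or distance of each of plug1, plug2, plug4, plug5 from where it was at the start of the episode above 0.015 m or distance of each of plug1, plug2, plug4, plug6 from where it was at the start of the episode above 0.015 m or distance of each of plug1, plug2, plug5, plug6 from where it was at the start of the episode above 0.015 m or distance of each of plug1, plug3, plug4, plug5 from where it was at the start of the episode above 0.015 m or distance of each of plug1, plug3, plug4, plug6 from where it was at the start of the episode above 0.015 m or distance of each of plug1, plug3, plug5, plug6 from where it was at the start of the episode above 0.015 m or distance of each of plug1, plug4, plug5, plug6 from where it was at the start of the episode above 0.015 m or distance of each of plug2, plug3, plug4, plug5 from where it was at the start of the episode above 0.015 m or distance of each of plug2, plug3, plug4, plug6 from where it was at the start of the episode above 0.015 m or distance of each of plug2, plug3, plug5, plug6 from where it was at the start of the episode above 0.015 m or distance of each of plug2, plug4, plug5, plug6 from where it was at the start of the episode above 0.015 m or distance of each of plug3, plug4, plug5, plug6 from where it was at the start of the episode above 0.015 m)), for 0.1 s.
At the end, for the whole second after the job is handed in: The stick is let go and at rest with its foot in the pot, less than 40 mm above the pot's underside; all six plugs are at rest inside the pot; the nozzle cap is up (less than 1 mm down) (horizontal distance between each of stirrer, plug1, plug2, plug3, plug4, plug5, plug6 and pot below 0.062 m and z of stirrer in the frame of pot below 0.04 m and linear speed of each of stirrer, plug1, plug2, plug3, plug4, plug5, plug6 below 0.02 m/s and value of joint cap below 0.001 m and z of each of plug1, plug2, plug3, plug4, plug5, plug6 in the frame of pot below 0.06 m); the robot touches nothing.
It fails at once if the canister or its cap is pressed with more than 30 N (contact force between anything else and sprayer above 30 N).
It fails at once if a bystander (jar, hammer, try square, tape, wood strips) is moved by more than 20 mm (distance of any of jar, hammer, square, tape, strip1, strip2 from where it was at the start of the episode above 0.02 m).
It also fails if it takes over 64 s, if anything falls off the work surface, if the arm or the gripper's body presses on something with over 40 N, if the wrist force passes 120 N, or if a joint passes its speed limit or range.

## Working session

There is one attempt and no reset: what is moved stays moved. The work goes in short steps, Python scripts to look and compute and a tool call to move; the robot and the scene stay as the last step left them, time stands still between calls to the robot, and variables do not carry over. Pictures are saved under pics/ and viewed, at most 11 in all, crops included, and the job is handed in when it is done.

Besides the shell and the picture viewer there is one more tool, called after "Emit:" by a JSON object that holds its "name" and its "arguments". arm_command: Moves the arm, as the interface text tells. Shifts and turns lie within -1 to 1; 1 stands for 30 cm of shift or pi/2 rad of turn. Its arguments: {"type":"object","properties":{"rows":{"type":"array"}},"required":["rows"]}

```bash
mkdir -p pics
cat > h.py <<'E'
import numpy as np, cv2, pickle
from plant import monitor, vision, manip
def grab(n,tag):
    f=vision.grab_frame(n); pickle.dump(f,open(f'{tag}.pkl','wb'))
    cv2.imwrite(f'pics/{tag}.png',f['color'][:,:,::-1]); return f
def load(tag): return pickle.load(open(f'{tag}.pkl','rb'))
def pts(f):
    z=f['z_map']; v,u=np.mgrid[:480,:640]; K=f['mtx']
    c=np.stack([(u-K[0,2])/K[0,0]*z,(v-K[1,2])/K[1,1]*z,z],-1)
    P=(c-f['t'])@f['R']; P[z==0]=np.nan; return P
E
python3 - <<'E'
from h import *
for n in ['scene','side','wrist']:
    f=grab(n,n+'0'); print(n,f['mtx'].round(1).tolist(),(-f['R'].T@f['t']).round(3),f['R'].round(2).tolist())
a=np.hstack([cv2.resize(cv2.imread(f'pics/{n}0.png'),(400,300)) for n in ['side','wrist']])
cv2.imwrite('pics/sw.png',a)
print(monitor.state())
E
```

```text
scene [[609.1, 0.0, 323.0], [0.0, 609.1, 227.3], [0.0, 0.0, 1.0]] [ 1.148 -0.485  1.37 ] [[0.6, 0.8, 0.01], [0.67, -0.5, -0.55], [-0.43, 0.34, -0.84]]
side [[491.7, 0.0, 319.9], [0.0, 491.7, 230.9], [0.0, 0.0, 1.0]] [0.452 0.896 0.75 ] [[-1.0, -0.09, -0.01], [-0.04, 0.59, -0.81], [0.08, -0.8, -0.59]]
wrist [[377.2, 0.0, 321.8], [0.0, 377.2, 244.0], [0.0, 0.0, 1.0]] [0.133 0.613 0.373] [[0.32, 0.95, -0.0], [0.91, -0.31, 0.28], [0.26, -0.09, -0.96]]
{'time': 0.15, 'joint_pos': array([ 1.12800819e+00,  5.32189608e-02,  1.61399613e+00, -2.33838213e-05,
        1.47600210e+00, -1.19012869e-01]), 'joint_vel': array([-0.0009717 , -0.00081751, -0.00399241, -0.00031074,  0.00190907,
        0.0008252 ]), 'joint_efforts': array([ 2.37708782e-04, -3.94248068e+01, -3.70720375e+01, -1.01325286e-04,
        4.78985297e-03, -7.05492667e-06]), 'tool_pos': array([0.19864226, 0.59207063, 0.23032644]), 'tool_rot': array([-2.13995452e-04,  1.61180290e-01,  9.86924645e-01, -7.83658869e-04]), 'contact_force': array([-0.05836346, -0.43223161, -0.03828491]), 'ft_torque': array([ 0.02810331, -0.02401158, -0.00377426]), 'grasp_force': 0.0, 'gripper_width': 1.002530642437984}
```

View pics/scene0.png

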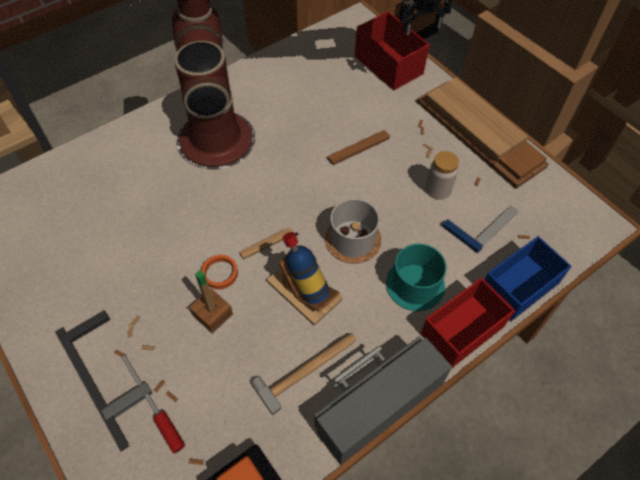

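View pics/sw.png

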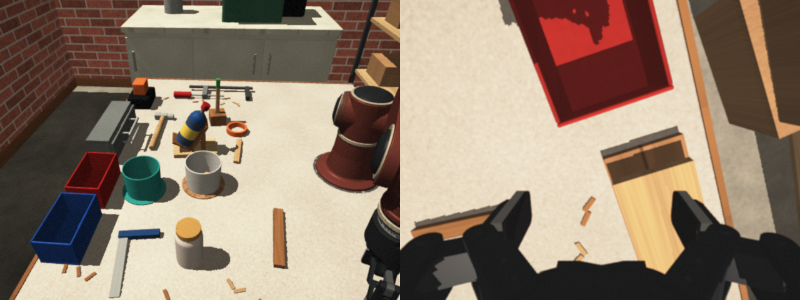

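The scene view shows the canister with its red cap at (291,240), the pot at (354,228), the stand at (211,308) with the stick's green top at (200,275), the tape at (220,270), the jar at (443,175) and the turquoise decoy at (418,270). Next I'll measure these and look at an enlarged crop.

Run:
```python
from h import *
S=load('scene0'); D=load('side0'); PS=pts(S); PD=pts(D)
for n,f,P in [('scene',S,PS),('side',D,PD)]:
    c=f['color'].astype(int); r,g,b=c[...,0],c[...,1],c[...,2]
    z=P[...,2]
    box=(P[...,0]>.3)&(P[...,0]<.85)&(P[...,1]>-.45)&(P[...,1]<.3)
    for nm,m in dict(cap=(r>110)&(g<50)&(b<60)&(z>.12),green=(g>r+40)&(g>b+30)&(z>.12),yellow=(r>120)&(g>100)&(b<70)&(z>.04)&(z<.2)).items():
        m=m&box; p=P[m]
        if len(p): print(n,nm,len(p),np.median(p,0).round(4),np.nanpercentile(p,3,0).round(4),np.nanpercentile(p,97,0).round(4), np.argwhere(m).mean(0)[::-1].round(0))
    # pot rim
    m=(z>.092)&(z<.115)&(abs(r-b)<30)
    w=np.zeros_like(m); 
    if n=='scene': w[195:250,325:385]=1
    else: w[230:310,290:360]=1
    p=P[m&w][:,:2]
    (x,y),rad=cv2.minEnclosingCircle(p.astype(np.float32)); print('pot',len(p),x,y,rad)
    # stand top
    m=(z>.044)&(z<.056)&(r>g+15)
    w=np.zeros_like(m)
    if n=='scene': w[280:335,180:240]=1
    else: w[160:210,320:370]=1
    p=P[m&w][:,:2].astype(np.float32)
    if len(p)>5: print('stand',len(p),cv2.minAreaRect(p), np.median(P[m&w][:,2]))
a=cv2.resize(S['color'][200:350,170:400,::-1],None,fx=3.4,fy=3.4,interpolation=2)
cv2.imwrite('pics/c1.png',a[:510,:782])
b=cv2.resize(D['color'][120:320,240:440,::-1],None,fx=3,fy=3,interpolation=2)
cv2.imwrite('pics/c2.png',b)
```

```text
scene cap 67 [ 0.5355 -0.093   0.2032] [ 0.5297 -0.1021  0.1924] [ 0.5412 -0.0823  0.214 ] [292. 241.]
scene green 69 [ 0.4916 -0.3053  0.2061] [ 0.4818 -0.311   0.181 ] [ 0.4962 -0.299   0.2129] [201. 277.]
scene yellow 320 [ 0.6075 -0.0871  0.1088] [ 0.5947 -0.1086  0.0902] [ 0.6205 -0.059   0.1293] [314. 282.]
pot 318 0.5176913142204285 0.10594062507152557 0.06415557116270065
stand 644 ((0.4854791760444641, -0.3060876131057739), (0.074406199157238, 0.072178915143013), 11.03907299041748) 0.049025178986669624
side cap 82 [ 0.5263 -0.0807  0.2055] [ 0.5106 -0.0979  0.1938] [ 0.5354 -0.0756  0.2118] [328. 168.]
side green 39 [ 0.4896 -0.2967  0.2083] [ 0.48   -0.3091  0.176 ] [ 0.4931 -0.2909  0.2123] [348. 129.]
side yellow 270 [ 0.5826 -0.0568  0.0891] [ 0.4589 -0.4188  0.0482] [ 0.8312 -0.0483  0.1201] [316. 196.]
pot 465 0.5181164145469666 0.11108872294425964 0.06408922374248505
stand 322 ((0.4857965111732483, -0.3006284236907959), (0.07086387276649475, 0.07717516273260117), 11.907580375671387) 0.05017451602300912
```

View pics/c2.png

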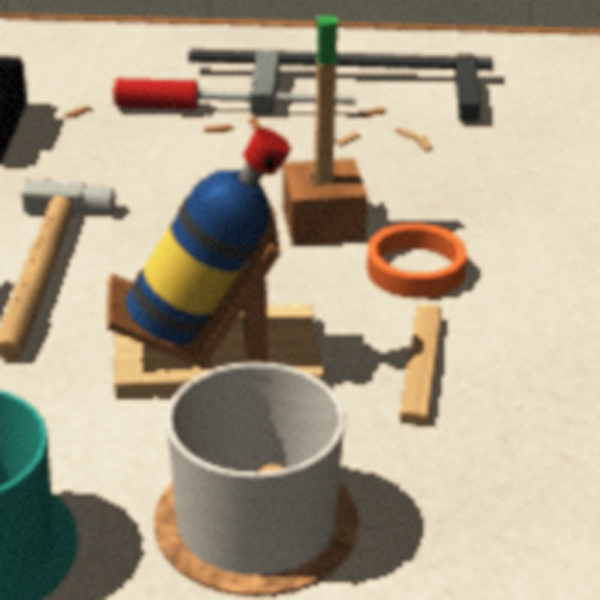

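View pics/c1.png

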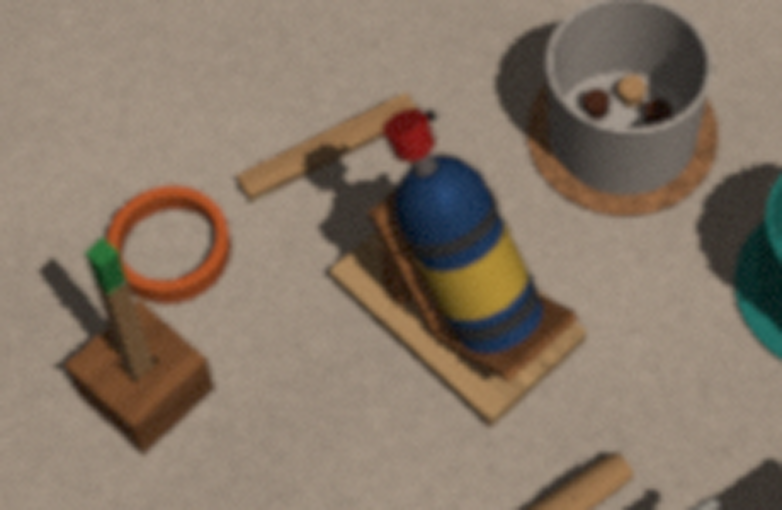

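The crops show the cap with a small dark nozzle, a strip and the tape close by, and the stick tilted slightly in its hole. The plugs are visible on the pot floor. Next I'll fit the canister axis, the cap top and the stick.

Run:
```python
from h import *
from scipy.optimize import least_squares
S=load('scene0'); D=load('side0')
def fit(Q):
    def d(a): return np.array([-.5*np.cos(a),-.5*np.sin(a),.866])
    def res(p):
        w=Q-np.array([p[0],p[1],.1]); dd=d(p[2]); 
        return np.linalg.norm(w-np.outer(w@dd,dd),axis=1)-.033
    r=least_squares(res,[Q[:,0].mean(),Q[:,1].mean()-.02,0],loss='soft_l1',f_scale=.002)
    return r.x,d(r.x[2]),np.sqrt(np.mean(res(r.x)**2))
QQ=[];RR=[]
for n,f in [('scene',S),('side',D)]:
    P=pts(f); c=f['color'].astype(int); r,g,b=c[...,0],c[...,1],c[...,2]
    box=(P[...,0]>.48)&(P[...,0]<.7)&(P[...,1]>-.16)&(P[...,1]<0.0)
    m=((r>120)&(g>100)&(b<70)|(b>r+30)&(b>g+20))&box&(P[...,2]>.04)&(P[...,2]<.155)
    m=cv2.erode(m.astype(np.uint8),np.ones((3,3)))>0
    x,dd,e=fit(P[m]); print(n,m.sum(),x,dd,e); QQ.append(P[m])
    red=(r>100)&(g<50)&(b<60)&box&(P[...,2]>.15)
    p=P[red]; RR.append(p)
x,dd,e=fit(np.vstack(QQ)); print('both',x,dd,e)
p0=np.array([x[0],x[1],.1])
blue=np.vstack(QQ)
for p in RR:
    t=(p-p0)@dd; rr=(p-p0)-np.outer(t,dd)
    print('cap t',np.percentile(t,[2,10,50,75,90,95,99]).round(4),'offset',rr.mean(0).round(4),np.linalg.norm(rr,axis=1).max())
    tp=np.percentile(t,93); print('top ctr est',p0+dd*tp)
# stick top and tilt
for n,f in [('scene',S),('side',D)]:
    P=pts(f); c=f['color'].astype(int); r,g,b=c[...,0],c[...,1],c[...,2]
    box=(abs(P[...,0]-.487)<.04)&(abs(P[...,1]+.303)<.04)
    for lo,hi in [(.06,.09),(.09,.13),(.13,.17),(.17,.2),(.206,.23)]:
        q=P[box&(P[...,2]>lo)&(P[...,2]<hi)]
        print(n,lo,len(q),np.median(q,0).round(4),(q.min(0)).round(3),q.max(0).round(3))
```

```text
scene 239 [ 0.57867976 -0.08581565  0.221051  ] [-0.48783378 -0.10962759  0.866     ] 0.0021540566397452044
side 123 [ 0.58069062 -0.08369199  0.15750076] [-0.49381119 -0.0784252   0.866     ] 0.0018241758202818888
both [ 0.57898737 -0.08379217  0.15664991] [-0.49387774 -0.07800501  0.866     ] 0.0021612588460149435
cap t [0.1005 0.1035 0.1135 0.1187 0.1217 0.1225 0.124 ] offset [ 0.0113 -0.0014  0.0063] 0.021771747803058378
top ctr est [ 0.51854689 -0.09333838  0.20598059]
cap t [0.1019 0.1073 0.1207 0.1223 0.123  0.1234 0.1239] offset [0.0034 0.01   0.0028] 0.019980121185757295
top ctr est [ 0.51813256 -0.09340382  0.2067071 ]
scene 0.06 56 [ 0.4935 -0.3087  0.0729] [ 0.481 -0.339  0.06 ] [ 0.502 -0.297  0.09 ]
scene 0.09 73 [ 0.4927 -0.307   0.1093] [ 0.479 -0.315  0.091] [ 0.497 -0.297  0.128]
scene 0.13 88 [ 0.4929 -0.3082  0.1493] [ 0.479 -0.315  0.13 ] [ 0.498 -0.296  0.17 ]
scene 0.17 63 [ 0.4935 -0.3073  0.1856] [ 0.481 -0.315  0.17 ] [ 0.497 -0.297  0.199]
scene 0.206 51 [ 0.4865 -0.3056  0.2092] [ 0.48  -0.314  0.206] [ 0.496 -0.296  0.214]
side 0.06 61 [ 0.4873 -0.2971  0.075 ] [ 0.479 -0.308  0.061] [ 0.496 -0.289  0.09 ]
side 0.09 79 [ 0.4876 -0.2961  0.1113] [ 0.479 -0.301  0.091] [ 0.494 -0.287  0.13 ]
side 0.13 97 [ 0.4864 -0.2966  0.1524] [ 0.478 -0.306  0.131] [ 0.495 -0.289  0.17 ]
side 0.17 71 [ 0.4874 -0.2967  0.1851] [ 0.479 -0.31   0.172] [ 0.496 -0.288  0.2  ]
side 0.206 27 [ 0.4877 -0.2984  0.2094] [ 0.48  -0.311  0.206] [ 0.496 -0.289  0.213]
```

```bash
cat >> h.py <<'E'
from scipy.spatial.transform import Rotation as Ro
def plan(p,z,y,frm=None):
    """shift (units) and turn (units) from measured pose (or frm) to pose with tool z and y"""
    s=monitor.state(); z=np.array(z,float); z/=np.linalg.norm(z); y=np.array(y,float); y-=y@z*z; y/=np.linalg.norm(y)
    T=Ro.from_matrix(np.stack([np.cross(y,z),y,z],1)); q=s['tool_rot']
    C=Ro.from_quat([q[1],q[2],q[3],q[0]])
    print('pos',s['tool_pos'].round(4),'F',s['contact_force'].round(1),'q',s['joint_pos'].round(2))
    print('shift',((np.array(p)-s['tool_pos'])/.3).round(4),'turn',((T*C.inv()).as_rotvec()/(np.pi/2)).round(4))
E
python3 -c "
from h import *
plan([.488,-.098,.259],[.494,.078,-.866],[-.156,.988,0])"
```

```text
pos [0.1986 0.5921 0.2303] F [-0.1 -0.4 -0. ] q [ 1.13  0.05  1.61 -0.    1.48 -0.12]
shift [ 0.9645 -2.3002  0.0956] turn [-0.0271 -0.3356  0.299 ]
```

Emit:
{"name": "arm_command", "arguments": {"rows": [[0, [0.5, -1, 0.4], [0, 0, 0]], [0, [0.5, -1, 0.4], [0, 0, 0]], [0, [0.5, -1, 0.4], [0, 0, 0]], [0, [0.5, -1, 0.4], [0, 0, 0]], [0, [0.5, -1, 0.4], [0, 0, 0]], [0, [0.5, -1, 0.4], [0, 0, 0]], [0, [0.5, -1, 0.4], [0, 0, 0]], [0, [0.5, -1, 0.4], [0, 0, 0]], [0, [0.5, -1, 0.4], [0, 0, 0]], [0, [0.5, -1, 0.4], [0, 0, 0]]]}}

```text
time: 0.98
tool_pos: [0.3509, 0.2898, 0.3538]
tool_rot: [0.002, 0.164, 0.986, 0.001]
contact_force: [0.5, 0.0, -0.1]
gripper_width: 0.004
grasp_force: 0.0
```

Emit:
{"name": "arm_command", "arguments": {"rows": [[0, [0.35, -1, 0], [-0.027, -0.336, 0.299]], [0, [0.35, -1, 0], [-0.027, -0.336, 0.299]], [0, [0.35, -1, 0], [-0.027, -0.336, 0.299]], [0, [0.35, -1, 0], [-0.027, -0.336, 0.299]], [0, [0.35, -1, 0], [-0.027, -0.336, 0.299]], [0, [0.35, -1, 0], [-0.027, -0.336, 0.299]], [0, [0.35, -1, 0], [-0.027, -0.336, 0.299]], [0, [0.35, -1, 0], [-0.027, -0.336, 0.299]], [0, [0.35, -1, 0], [-0.027, -0.336, 0.299]], [0, [0.35, -1, 0], [-0.027, -0.336, 0.299]]]}}

```text
time: 1.82
tool_pos: [0.4539, -0.0099, 0.35]
tool_rot: [0.257, -0.073, 0.963, 0.021]
contact_force: [1.3, 0.3, 0.1]
gripper_width: 0.001
grasp_force: 0.0
```

```bash
python3 -c "
from h import *
plan([.488,-.098,.259],[.494,.078,-.866],[-.156,.988,0])"
```

```text
pos [ 0.4539 -0.0099  0.35  ] F [1.3 0.3 0.1] q [-0.34 -0.8   2.12  0.24  1.36 -2.05]
shift [ 0.1137 -0.2936 -0.3032] turn [-0.0019 -0.0013  0.0033]
```

Emit:
{"name": "arm_command", "arguments": {"rows": [[0, [0.112, -0.294, -0.3], [0, 0, 0]], [0, [0.112, -0.294, -0.3], [0, 0, 0]], [0, [0.112, -0.294, -0.3], [0, 0, 0]], [0, [0.112, -0.294, -0.3], [0, 0, 0]], [0, [0.112, -0.294, -0.3], [0, 0, 0]], [0, [0.112, -0.294, -0.3], [0, 0, 0]], [0, [0.112, -0.294, -0.3], [0, 0, 0]]]}}

```text
time: 2.4
tool_pos: [0.4882, -0.094, 0.2635]
tool_rot: [0.26, -0.077, 0.962, 0.021]
contact_force: [0.4, 0.5, -0.8]
gripper_width: -0.001
grasp_force: 0.0
```

Run:
```python
from h import *
plan([.498,-.0966,.2416],[.494,.078,-.866],[-.156,.988,0])
S=grab('scene','s1'); D=grab('side','d1'); W=grab('wrist','w1')
a=cv2.resize(S['color'][190:270,240:340,::-1],(400,320),interpolation=2)
b=cv2.resize(D['color'][100:200,270:395,::-1],(400,320),interpolation=2)
cv2.imwrite('pics/n1.png',np.hstack([a,b]))
```

```text
pos [ 0.4882 -0.094   0.2635] F [ 0.4  0.5 -0.8] q [-0.52 -0.63  2.17  0.35  1.2  -2.32]
shift [ 0.0326 -0.0088 -0.0729] turn [-0.0005  0.0021 -0.0025]
```

View pics/n1.png

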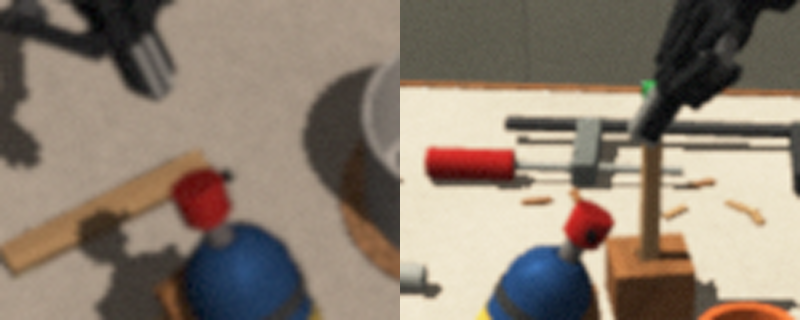

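The fingertips sit on the cap's axis, with the cap at (203,195) in the left view and (590,225) in the right. I'll approach along the axis.

Emit:
{"name": "arm_command", "arguments": {"rows": [[0, [0.033, 0.0, -0.058], [0, 0, 0]], [0, [0.066, 0.0, -0.116], [0, 0, 0]], [0, [0.07, 0, -0.127], [0, 0, 0]], [0, [0.07, 0, -0.127], [0, 0, 0]], [0, [0.07, 0, -0.127], [0, 0, 0]], [0, [0.07, 0, -0.127], [0, 0, 0]]]}}

```text
time: 3.05
tool_pos: [0.5088, -0.0958, 0.2249]
tool_rot: [0.259, -0.076, 0.963, 0.021]
contact_force: [-0.4, 0.1, 0.3]
gripper_width: -0.002
grasp_force: 0.0
```

Run:
```python
from h import *
plan([.518,-.0935,.207],[.494,.078,-.866],[-.156,.988,0])
s=monitor.state(); print((s['tool_pos']-[.518,-.0935,.207])@[-.494,-.078,.866], s['joint_pos'])
```

```text
pos [ 0.5088 -0.0958  0.2249] F [-0.4  0.1  0.3] q [-0.5  -0.54  2.18  0.35  1.1  -2.33]
shift [ 0.0307  0.0078 -0.0598] turn [-0.0004  0.0017 -0.0006]
0.02026762615829214 [-0.5006568  -0.54457512  2.18205854  0.35242586  1.09939923 -2.32553135]
```

Emit:
{"name": "arm_command", "arguments": {"rows": [[0, [0.011, 0.003, -0.02], [0, 0, 0]], [0, [0.021, 0.006, -0.039], [0, 0, 0]], [0, [0.0225, 0.006, -0.043], [0, 0, 0]], [0, [0.0225, 0.006, -0.043], [0, 0, 0]], [0, [0.0225, 0.006, -0.043], [0, 0, 0]]]}}

```text
time: 3.47
tool_pos: [0.5151, -0.0938, 0.21]
tool_rot: [0.258, -0.076, 0.963, 0.021]
contact_force: [0.3, 1.2, 0.5]
gripper_width: -0.001
grasp_force: 0.0
```

Emit:
{"name": "arm_command", "arguments": {"rows": [[0, [0.0033, 0.0005, -0.0058], [0, 0, 0]], [0, [0.0033, 0.0005, -0.0058], [0, 0, 0]]]}}

```text
time: 3.63
tool_pos: [0.5162, -0.0938, 0.2084]
tool_rot: [0.258, -0.076, 0.963, 0.021]
contact_force: [0.0, 0.6, 0.4]
gripper_width: 0.0
grasp_force: 0.0
```

Emit:
{"name": "arm_command", "arguments": {"rows": [[0, [0.0033, 0.0005, -0.0058], [0, 0, 0]], [0, [0.0033, 0.0005, -0.0058], [0, 0, 0]]]}}

```text
time: 3.8
tool_pos: [0.5172, -0.0936, 0.2065]
tool_rot: [0.258, -0.076, 0.963, 0.021]
contact_force: [0.1, -0.1, -0.0]
gripper_width: 0.001
grasp_force: 0.0
```

Emit:
{"name": "arm_command", "arguments": {"rows": [[0, [0.0033, 0.0005, -0.0058], [0, 0, 0]], [0, [0.0033, 0.0005, -0.0058], [0, 0, 0]]]}}

```text
time: 3.97
tool_pos: [0.5182, -0.0935, 0.2053]
tool_rot: [0.258, -0.076, 0.963, 0.021]
contact_force: [-3.6, -0.3, 3.0]
gripper_width: -0.0
grasp_force: 2.4
```

Emit:
{"name": "arm_command", "arguments": {"rows": [[0, [0.0033, 0.0005, -0.0058], [0, 0, 0]], [0, [0.0066, 0.001, -0.0116], [0, 0, 0]], [0, [0.0066, 0.001, -0.0116], [0, 0, 0]]]}}

```text
time: 4.22
tool_pos: [0.5202, -0.0932, 0.2019]
tool_rot: [0.258, -0.076, 0.963, 0.021]
contact_force: [-6.1, -0.1, 6.2]
gripper_width: -0.0
grasp_force: 3.7
```

Emit:
{"name": "arm_command", "arguments": {"rows": [[0, [0.0017, 0.0003, -0.0029], [0, 0, 0]], [0, [0.0033, 0.0005, -0.0058], [0, 0, 0]], [0, [0.0033, 0.0005, -0.0058], [0, 0, 0]]]}}

```text
time: 4.47
tool_pos: [0.5212, -0.0931, 0.2004]
tool_rot: [0.258, -0.076, 0.963, 0.021]
contact_force: [-6.3, -0.2, 5.5]
gripper_width: -0.002
grasp_force: 4.4
```

Run:
```python
from h import *
s=monitor.state(); a=np.array([-.494,-.078,.866])
print((s['tool_pos']-[.518,-.0935,.207])@a, s['contact_force']@a, s['contact_force'])
```

```text
-0.007272232679667841 7.952397996591973 [-6.34291394 -0.18606462  5.5479047 ]
```

Emit:
{"name": "arm_command", "arguments": {"rows": [[0, [0.0017, 0.0003, -0.0029], [0, 0, 0]], [0, [0.0017, 0.0003, -0.0029], [0, 0, 0]], [0, [0.0017, 0.0003, -0.0029], [0, 0, 0]]]}}

```text
time: 4.72
tool_pos: [0.5216, -0.0931, 0.1997]
tool_rot: [0.258, -0.076, 0.963, 0.021]
contact_force: [-8.7, 0.2, 6.3]
gripper_width: -0.003
grasp_force: 4.7
```

Emit:
{"name": "arm_command", "arguments": {"rows": [[0, [0.0008, 0.0001, -0.0014], [0, 0, 0]], [0, [0.0008, 0.0001, -0.0014], [0, 0, 0]], [0, [0.0008, 0.0001, -0.0014], [0, 0, 0]]]}}

```text
time: 4.97
tool_pos: [0.5218, -0.093, 0.1993]
tool_rot: [0.258, -0.076, 0.963, 0.021]
contact_force: [-7.8, -0.2, 6.3]
gripper_width: 0.005
grasp_force: 4.8
```

Run:
```python
from h import *
s=monitor.state(); a=np.array([-.494,-.078,.866])
print((s['tool_pos']-[.518,-.0935,.207])@a, s['contact_force']@a, s['contact_force'])
```

```text
-0.008571070346173923 9.362423414450326 [-7.83759804 -0.18881774  6.32323579]
```

Emit:
{"name": "arm_command", "arguments": {"rows": [[0, [0.0008, 0.0001, -0.0014], [0, 0, 0]], [0, [0.0008, 0.0001, -0.0014], [0, 0, 0]], [0, [0.0008, 0.0001, -0.0014], [0, 0, 0]]]}}

```text
time: 5.22
tool_pos: [0.5219, -0.093, 0.1993]
tool_rot: [0.258, -0.076, 0.963, 0.021]
contact_force: [-12.1, 0.1, 9.4]
gripper_width: 0.004
grasp_force: 6.9
```

Emit:
{"name": "arm_command", "arguments": {"rows": [[0, [0.0008, 0.0001, -0.0014], [0, 0, 0]], [0, [0.0008, 0.0001, -0.0014], [0, 0, 0]], [0, [0.0008, 0.0001, -0.0014], [0, 0, 0]]]}}

```text
time: 5.47
tool_pos: [0.522, -0.0931, 0.1993]
tool_rot: [0.258, -0.077, 0.963, 0.021]
contact_force: [-16.1, 0.1, 13.0]
gripper_width: -0.001
grasp_force: 9.1
```

Run:
```python
from h import *
s=monitor.state(); a=np.array([-.494,-.078,.866])
print((s['tool_pos']-[.518,-.0935,.207])@a, s['contact_force']@a, s['contact_force'])
```

```text
-0.008640057480876845 19.254230030006454 [-16.12389932   0.06320787  13.0415173 ]
```

Force rises with no further travel, so the cap is at its stop. I'll retract now.

Emit:
{"name": "arm_command", "arguments": {"rows": [[0, [-0.008, -0.0013, 0.0144], [0, 0, 0]], [0, [-0.0247, -0.004, 0.0433], [0, 0, 0]], [0, [-0.058, -0.009, 0.1], [0, 0, 0]], [0, [-0.115, -0.018, 0.2], [0, 0, 0]], [0, [-0.115, -0.018, 0.25], [0, 0, 0]], [0, [-0.115, -0.018, 0.3], [0, 0, 0]], [0, [-0.115, -0.018, 0.3], [0, 0, 0]]]}}

```text
time: 6.05
tool_pos: [0.4891, -0.0989, 0.2922]
tool_rot: [0.261, -0.076, 0.962, 0.019]
contact_force: [0.5, -0.5, 1.1]
gripper_width: 0.002
grasp_force: 0.0
```

Run:
```python
from h import *
plan([.487,-.303,.29],[0,0,-1],[-.196,.981,0])
```

```text
pos [ 0.4891 -0.0989  0.2922] F [ 0.5 -0.5  1.1] q [-0.53 -0.64  2.13  0.35  1.24 -2.31]
shift [-0.0069 -0.6805 -0.0074] turn [-0.0581  0.3325  0.0246]
```

Emit:
{"name": "arm_command", "arguments": {"rows": [[85, [-0.007, -0.68, 0.05], [-0.058, 0.332, 0.025]], [85, [-0.007, -0.68, 0.05], [-0.058, 0.332, 0.025]], [85, [-0.007, -0.68, 0.05], [-0.058, 0.332, 0.025]], [85, [-0.007, -0.68, 0.05], [-0.058, 0.332, 0.025]], [85, [-0.007, -0.68, 0.05], [-0.058, 0.332, 0.025]], [85, [-0.007, -0.68, 0.05], [-0.058, 0.332, 0.025]], [85, [-0.007, -0.68, 0.05], [-0.058, 0.332, 0.025]], [85, [-0.007, -0.68, 0.05], [-0.058, 0.332, 0.025]], [85, [-0.007, -0.68, 0.05], [-0.058, 0.332, 0.025]]]}}

```text
time: 6.8
tool_pos: [0.4855, -0.3011, 0.3017]
tool_rot: [-0.003, -0.098, 0.995, 0.002]
contact_force: [-0.3, 0.5, 0.8]
gripper_width: 0.997
grasp_force: 0.0
```

Run:
```python
from h import *
f=grab('wrist','w2')
plan([.487,-.303,.25],[0,0,-1],[-.196,.981,0])
s=monitor.state(); q=s['tool_rot']; R=Ro.from_quat([q[1],q[2],q[3],q[0]])
P=pts(f); c=f['color'].astype(int); g=(c[...,1]>c[...,0]+40)&(c[...,1]>c[...,2]+25)
p=P[g]; t=p[p[:,2]>np.nanmax(p[:,2])-.005]
print(len(p),np.nanmin(p,0),np.nanmax(p,0),cv2.minAreaRect(t[:,:2].astype(np.float32)))
```

```text
pos [ 0.4855 -0.301   0.3022] F [ 0.4 -0.5  0.9] q [-0.68 -0.1   1.65 -0.    1.6  -2.45]
shift [ 0.0048 -0.0067 -0.1742] turn [-0.0021 -0.0036 -0.0001]
564 [ 0.47712336 -0.31444635  0.20691891] [ 0.49459929 -0.29737785  0.2121861 ] ((0.48609909415245056, -0.3059486150741577), (0.015819942578673363, 0.015083606354892254), 10.920814514160156)
```

View pics/w2.png

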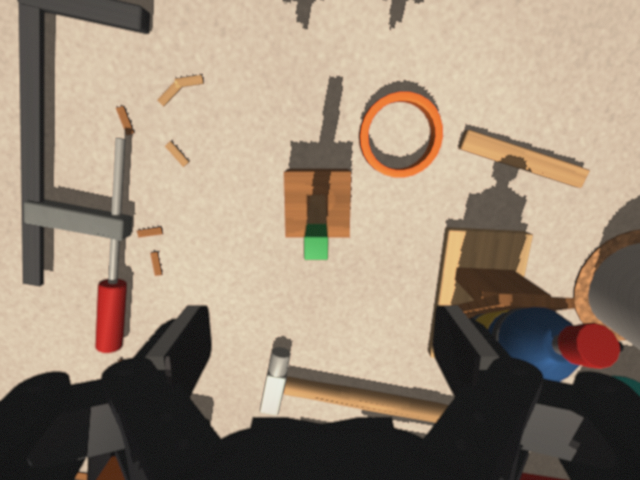

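The green top is at (316,242), centred between the fingers and square to the pads. I'll descend and grip.

Emit:
{"name": "arm_command", "arguments": {"rows": [[85, [0.003, -0.008, -0.12], [0, 0, 0]], [85, [0.003, -0.008, -0.24], [0, 0, 0]], [85, [0.003, -0.008, -0.36], [0, 0, 0]], [85, [0.003, -0.008, -0.44], [0, 0, 0]], [85, [0.003, -0.008, -0.5], [0, 0, 0]], [85, [0.003, -0.008, -0.5], [0, 0, 0]], [0, [0.003, -0.008, -0.5], [0, 0, 0]], [0, [0.003, -0.008, -0.5], [0, 0, 0]], [0, [0.003, -0.008, -0.5], [0, 0, 0]], [0, [0.003, -0.008, -0.5], [0, 0, 0]], [0, [0.003, -0.008, -0.5], [0, 0, 0]], [0, [0.003, -0.008, -0.5], [0, 0, 0]]]}}

```text
time: 7.85
tool_pos: [0.4873, -0.3051, 0.1542]
tool_rot: [-0.002, -0.098, 0.995, 0.001]
contact_force: [-0.5, -0.3, 0.4]
gripper_width: 0.179
grasp_force: 58.3
```

Emit:
{"name": "arm_command", "arguments": {"rows": [[0, [0, 0, 0], [0, 0, 0]], [0, [0, 0, 0], [0, 0, 0]], [0, [0, 0, 0], [0, 0, 0]]]}}

```text
time: 8.1
tool_pos: [0.4873, -0.3051, 0.1541]
tool_rot: [-0.002, -0.098, 0.995, 0.001]
contact_force: [-0.3, 0.3, 5.2]
gripper_width: 0.179
grasp_force: 59.0
```

Emit:
{"name": "arm_command", "arguments": {"rows": [[0, [0, 0, 0.1], [0, 0, 0]], [0, [0, 0, 0.2], [0, 0, 0]], [0, [0, 0, 0.3], [0, 0, 0]], [0, [0, 0, 0.43], [0, 0, 0]], [0, [0, 0, 0.56], [0, 0, 0]], [0, [0, 0, 0.69], [0, 0, 0]], [0, [0, 0, 0.82], [0, 0, 0]], [0, [0, 0, 0.9], [0, 0, 0]], [0, [0, 0, 0.9], [0, 0, 0]]]}}

```text
time: 8.85
tool_pos: [0.4877, -0.3055, 0.4303]
tool_rot: [0.001, -0.098, 0.995, -0.002]
contact_force: [0.9, -0.1, 0.5]
gripper_width: 0.182
grasp_force: 59.1
```

Emit:
{"name": "arm_command", "arguments": {"rows": [[0, [0, 0.1, 0], [0, 0, 0]], [0, [0, 0.2, 0], [0, 0, 0]], [0, [0.01, 0.3, 0], [0, 0, 0]], [0, [0.02, 0.4, 0], [0, 0, 0]], [0, [0.03, 0.5, 0], [0, 0, 0]], [0, [0.04, 0.6, 0], [0, 0, 0]], [0, [0.05, 0.7, 0], [0, 0, 0]], [0, [0.06, 0.8, 0], [0, 0, 0]], [0, [0.07, 0.9, 0], [0, 0, 0]], [0, [0.08, 1.0, 0], [0, 0, 0]], [0, [0.08, 1.0, 0], [0, 0, 0]]]}}

```text
time: 9.77
tool_pos: [0.5104, -0.0005, 0.4209]
tool_rot: [-0.004, -0.101, 0.995, 0.003]
contact_force: [0.3, -0.1, 0.3]
gripper_width: 0.183
grasp_force: 59.2
```

Run:
```python
from h import *
plan([.518,.1085,.42],[0,0,-1],[-.196,.981,0])
D=grab('side','d3'); S=grab('scene','s3'); print(monitor.state()['grasp_force'])
a=cv2.resize(S['color'][130:270,260:435,::-1],(400,320),interpolation=2)
b=cv2.resize(D['color'][60:320,200:440,::-1],(400,433),interpolation=2)[:433]
cv2.imwrite('pics/n3.png',np.hstack([cv2.copyMakeBorder(a,0,113,0,0,0),b]))
# refine pot: rim circle fit from both, z>.095
from scipy.optimize import least_squares
for f,w in [(load('scene0'),(slice(195,250),slice(325,385))),(load('side0'),(slice(230,310),slice(290,360)))]:
    P=pts(f)[w].reshape(-1,3); P=P[(P[:,2]>.097)&(P[:,2]<.107)]
    r=least_squares(lambda p:np.hypot(P[:,0]-p[0],P[:,1]-p[1])-.060,[.518,.108],loss='soft_l1',f_scale=.002)
    print(len(P),r.x)
```

```text
pos [ 5.104e-01 -5.000e-04  4.209e-01] F [ 0.3 -0.1  0.3] q [-0.15 -0.26  1.59  0.    1.82 -1.92]
shift [ 0.0254  0.3633 -0.0029] turn [-0.0032 -0.0051 -0.003 ]
59.162210896611214
188 [0.5187959  0.10585644]
317 [0.51798884 0.1105701 ]
```

View pics/n3.png

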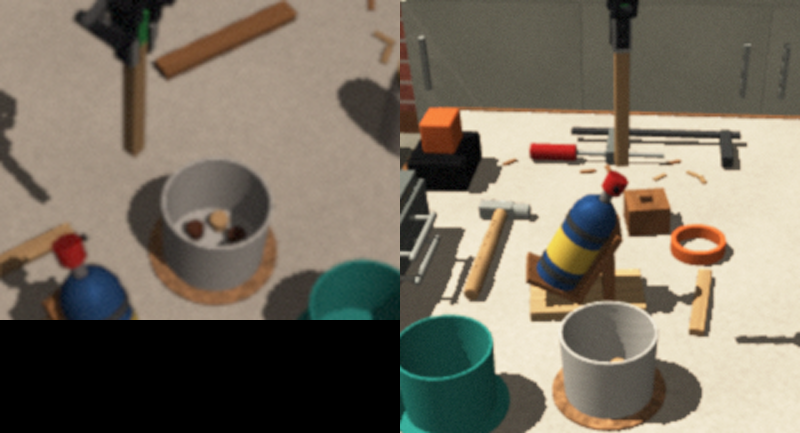

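The stick is held upright, with its foot at (620,163) in the right view and (133,153) in the left. The plugs lie on the pot floor at about (215,225). I'll move over the pot and check the foot height by depth.

Emit:
{"name": "arm_command", "arguments": {"rows": [[0, [0.007, 0.1, 0], [0, 0, 0]], [0, [0.014, 0.2, 0], [0, 0, 0]], [0, [0.02, 0.3, 0], [0, 0, 0]], [0, [0.0265, 0.362, -0.1], [0, 0, 0]], [0, [0.0265, 0.362, -0.2], [0, 0, 0]], [0, [0.0265, 0.362, -0.3], [0, 0, 0]], [0, [0.0265, 0.362, -0.4], [0, 0, 0]], [0, [0.0265, 0.362, -0.4], [0, 0, 0]], [0, [0.0265, 0.362, -0.4], [0, 0, 0]]]}}

```text
time: 10.62
tool_pos: [0.5176, 0.1029, 0.3002]
tool_rot: [-0.005, -0.097, 0.995, 0.002]
contact_force: [0.8, -0.5, 0.8]
gripper_width: 0.177
grasp_force: 59.1
```

Run:
```python
from h import *
plan([.5184,.108,.3],[0,0,-1],[-.196,.981,0])
for n in ['scene','side']:
    f=grab(n,n+'4'); P=pts(f); c=f['color'].astype(int)
    m=(abs(P[...,0]-.518)<.03)&(abs(P[...,1]-.108)<.03)&(P[...,2]>.115)&(P[...,2]<.26)&(c[...,0]>c[...,2]+20)
    q=P[m]; print(n,len(q),q.min(0),q.max(0)); q=q[q[:,2]<.2]
    for lo in (.12,.16,.2,.23): 
        k=P[m&(P[...,2]>lo)&(P[...,2]<lo+.03)]; print(lo,np.median(k,0) if len(k) else 0)
grab('wrist','w4')
```

```text
pos [0.5176 0.1029 0.3002] F [ 0.8 -0.5  0.8] q [ 0.05 -0.21  1.74  0.    1.61 -1.71]
shift [ 0.0026  0.0171 -0.0006] turn [-0.0013 -0.0069  0.0016]
scene 227 [0.50774781 0.0906086  0.15587109] [0.52820999 0.11147775 0.25991505]
0.12 0
0.16 [0.52142283 0.09620573 0.17447251]
0.2 [0.52168148 0.09549464 0.2149898 ]
0.23 [0.5219343  0.0956293  0.24515373]
side 376 [0.50991415 0.09850054 0.15983043] [0.52711749 0.11746422 0.25984481]
0.12 0
0.16 [0.51805361 0.11172174 0.1755802 ]
0.2 [0.51780613 0.11155548 0.21542433]
0.23 [0.5175815  0.11145371 0.24497111]
```

View pics/w4.png

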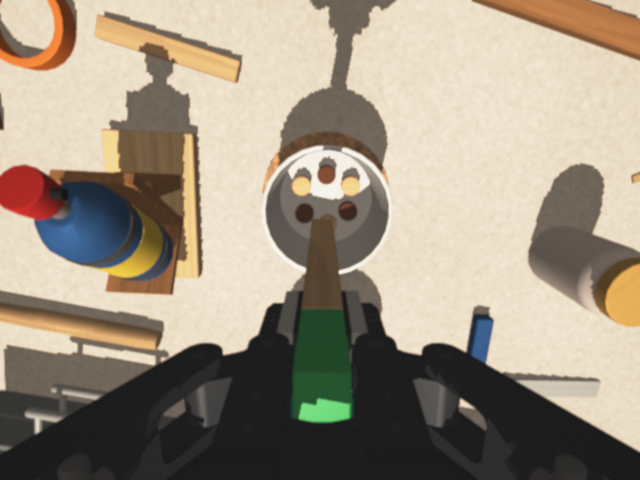

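All six plugs are in view: (302,187), (327,174), (350,186), (347,210), (304,213) and one hidden behind the stick at about (328,222). I'll check where they lie.

Run:
```python
from h import *
f=load('w4'); K=np.linalg.inv(f['mtx']); C=-f['R'].T@f['t']
for u in [(302,187),(327,174),(350,186),(347,210),(304,213)]:
    d=f['R'].T@(K@[*u,1]); X=C+d*(.021-C[2])/d[2]; e=X[:2]-[.5184,.108]; print(X.round(4),np.hypot(*e).round(4),np.degrees(np.arctan2(e[1],e[0])).round(0))
plan([.5184,.108,.3],[0,0,-1],[-.196,.981,0])
```

```text
[0.5092 0.0781 0.021 ] 0.0312 -107.0
[0.4896 0.1029 0.021 ] 0.0292 -170.0
[0.4977 0.131  0.021 ] 0.0309 132.0
[0.5252 0.1335 0.021 ] 0.0263 75.0
[0.5381 0.0857 0.021 ] 0.0297 -49.0
pos [0.5198 0.1034 0.3056] F [ 0.2 -0.5  0.4] q [ 0.05 -0.21  1.74  0.    1.61 -1.71]
shift [-0.0048  0.0153 -0.0188] turn [-0.0018 -0.0008  0.0013]
```

Emit:
{"name": "arm_command", "arguments": {"rows": [[0, [-0.005, 0.015, -0.05], [0, 0, 0]], [0, [-0.005, 0.015, -0.1], [0, 0, 0]], [0, [-0.005, 0.015, -0.18], [0, 0, 0]], [0, [-0.005, 0.015, -0.26], [0, 0, 0]], [0, [-0.005, 0.015, -0.34], [0, 0, 0]], [0, [-0.005, 0.015, -0.4], [0, 0, 0]], [0, [-0.005, 0.015, -0.4], [0, 0, 0]], [0, [-0.005, 0.015, -0.4], [0, 0, 0]]]}}

```text
time: 11.43
tool_pos: [0.5178, 0.1083, 0.184]
tool_rot: [-0.002, -0.098, 0.995, 0.002]
contact_force: [0.4, 0.1, 0.4]
gripper_width: 0.179
grasp_force: 59.2
```

Emit:
{"name": "arm_command", "arguments": {"rows": [[0, [0, 0, 0], [0, 0, 0]]]}}

```text
time: 11.52
tool_pos: [0.5188, 0.1084, 0.1857]
tool_rot: [-0.0, -0.098, 0.995, 0.002]
contact_force: [1.6, 0.3, 0.2]
gripper_width: 0.177
grasp_force: 59.2
```

Position is good. I'll lower the stick another 28 mm, to about 12 mm foot height.

Emit:
{"name": "arm_command", "arguments": {"rows": [[0, [0, 0, -0.03], [0, 0, 0]], [0, [0, 0, -0.06], [0, 0, 0]], [0, [0, 0, -0.085], [0, 0, 0]], [0, [0, 0, -0.093], [0, 0, 0]], [0, [0, 0, -0.093], [0, 0, 0]], [0, [0, 0, -0.093], [0, 0, 0]]]}}

```text
time: 12.02
tool_pos: [0.5169, 0.1085, 0.1544]
tool_rot: [-0.003, -0.098, 0.995, 0.002]
contact_force: [0.6, -0.3, 0.6]
gripper_width: 0.179
grasp_force: 59.2
```

Emit:
{"name": "arm_command", "arguments": {"rows": [[0, [-0.005, 0.03, 0], [0, 0, 0]], [0, [-0.011, 0.06, 0], [0, 0, 0]], [0, [-0.016, 0.092, 0], [0, 0, 0]], [0, [-0.039, 0.085, 0], [0, 0, 0]], [0, [-0.06, 0.071, 0], [0, 0, 0]], [0, [-0.076, 0.053, 0], [0, 0, 0]], [0, [-0.088, 0.032, 0], [0, 0, 0]], [0, [-0.093, 0.008, 0], [0, 0, 0]], [0, [-0.092, -0.016, 0], [0, 0, 0]], [0, [-0.085, -0.039, 0], [0, 0, 0]], [0, [-0.071, -0.06, 0], [0, 0, 0]], [0, [-0.053, -0.076, 0], [0, 0, 0]]]}}

```text
time: 13.02
tool_pos: [0.5017, 0.0849, 0.1549]
tool_rot: [-0.002, -0.098, 0.995, 0.002]
contact_force: [1.4, 0.6, -1.2]
gripper_width: 0.177
grasp_force: 59.2
```

Emit:
{"name": "arm_command", "arguments": {"rows": [[0, [0.021, -0.012, 0], [0, 0, 0]], [0, [0.045, -0.017, 0], [0, 0, 0]], [0, [0.069, -0.016, 0], [0, 0, 0]], [0, [0.092, -0.009, 0], [0, 0, 0]], [0, [0.113, 0.005, 0], [0, 0, 0]], [0, [0.129, 0.023, 0], [0, 0, 0]], [0, [0.141, 0.044, 0], [0, 0, 0]], [0, [0.146, 0.068, 0], [0, 0, 0]], [0, [0.145, 0.092, 0], [0, 0, 0]], [0, [0.138, 0.115, 0], [0, 0, 0]], [0, [0.124, 0.136, 0], [0, 0, 0]], [0, [0.106, 0.152, 0], [0, 0, 0]]]}}

```text
time: 14.02
tool_pos: [0.5325, 0.1316, 0.1548]
tool_rot: [-0.003, -0.098, 0.995, 0.001]
contact_force: [-1.1, -1.6, -0.1]
gripper_width: 0.177
grasp_force: 59.4
```

Emit:
{"name": "arm_command", "arguments": {"rows": [[0, [-0.021, 0.012, 0], [0, 0, 0]], [0, [-0.045, 0.017, 0], [0, 0, 0]], [0, [-0.069, 0.016, 0], [0, 0, 0]], [0, [-0.092, 0.009, 0], [0, 0, 0]], [0, [-0.113, -0.005, 0], [0, 0, 0]], [0, [-0.129, -0.023, 0], [0, 0, 0]], [0, [-0.141, -0.044, 0], [0, 0, 0]], [0, [-0.146, -0.068, 0], [0, 0, 0]], [0, [-0.145, -0.092, 0], [0, 0, 0]], [0, [-0.138, -0.115, 0], [0, 0, 0]], [0, [-0.124, -0.136, 0], [0, 0, 0]], [0, [-0.106, -0.152, 0], [0, 0, 0]]]}}

```text
time: 15.02
tool_pos: [0.5007, 0.0868, 0.1544]
tool_rot: [-0.004, -0.097, 0.995, 0.005]
contact_force: [1.5, 8.1, 1.8]
gripper_width: 0.178
grasp_force: 60.3
```

Run:
```python
from h import *
plan([.5184,.108,.155],[0,0,-1],[-.196,.981,0])
S=grab('scene','s5'); W=grab('wrist','w5')
a=cv2.resize(S['color'][180:270,300:410,::-1],(400,327),interpolation=2)
b=cv2.resize(W['color'][60:300,200:460,::-1],(400,369),interpolation=2)
cv2.imwrite('pics/n5.png',np.hstack([cv2.copyMakeBorder(a,0,42,0,0,0),b]))
```

```text
pos [0.5007 0.0868 0.1544] F [1.5 8.1 1.8] q [ 0.02 -0.17  1.95  0.01  1.36 -1.75]
shift [0.0591 0.0707 0.0019] turn [-0.0055 -0.0053  0.0014]
```

View pics/n5.png

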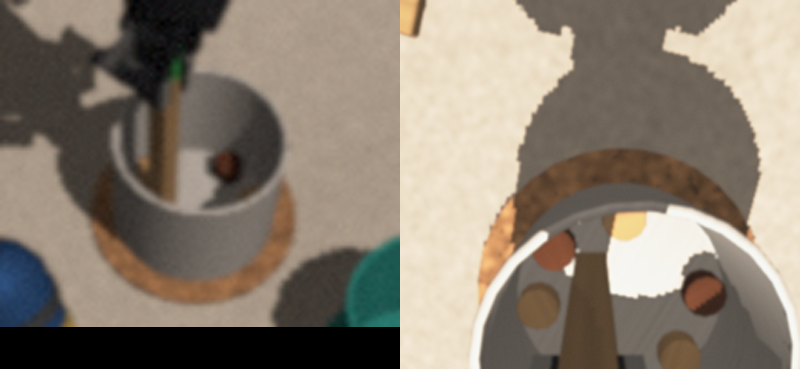

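After a bit over one turn, five plugs are visible at (553,250), (627,225), (540,305), (705,292) and (678,350) in the right view. All are inside the pot and clearly scattered. I'll do another turn to be sure.

Emit:
{"name": "arm_command", "arguments": {"rows": [[0, [0.021, -0.012, 0], [0, 0, 0]], [0, [0.045, -0.017, 0], [0, 0, 0]], [0, [0.069, -0.016, 0], [0, 0, 0]], [0, [0.092, -0.009, 0], [0, 0, 0]], [0, [0.113, 0.005, 0], [0, 0, 0]], [0, [0.129, 0.023, 0], [0, 0, 0]], [0, [0.141, 0.044, 0], [0, 0, 0]], [0, [0.146, 0.068, 0], [0, 0, 0]], [0, [0.145, 0.092, 0], [0, 0, 0]], [0, [0.138, 0.115, 0], [0, 0, 0]], [0, [0.124, 0.136, 0], [0, 0, 0]], [0, [0.106, 0.152, 0], [0, 0, 0]]]}}

```text
time: 16.12
tool_pos: [0.5333, 0.1297, 0.1553]
tool_rot: [-0.002, -0.099, 0.995, -0.002]
contact_force: [-1.0, -8.3, 2.2]
gripper_width: 0.181
grasp_force: 60.4
```

Emit:
{"name": "arm_command", "arguments": {"rows": [[0, [-0.021, 0.012, 0], [0, 0, 0]], [0, [-0.045, 0.017, 0], [0, 0, 0]], [0, [-0.069, 0.016, 0], [0, 0, 0]], [0, [-0.092, 0.009, 0], [0, 0, 0]], [0, [-0.113, -0.005, 0], [0, 0, 0]], [0, [-0.129, -0.023, 0], [0, 0, 0]], [0, [-0.141, -0.044, 0], [0, 0, 0]], [0, [-0.146, -0.068, 0], [0, 0, 0]], [0, [-0.145, -0.092, 0], [0, 0, 0]], [0, [-0.138, -0.115, 0], [0, 0, 0]], [0, [-0.124, -0.136, 0], [0, 0, 0]], [0, [-0.106, -0.152, 0], [0, 0, 0]]]}}

```text
time: 17.12
tool_pos: [0.5011, 0.0848, 0.1547]
tool_rot: [-0.003, -0.098, 0.995, 0.002]
contact_force: [0.2, 2.9, 0.1]
gripper_width: 0.18
grasp_force: 59.5
```

Emit:
{"name": "arm_command", "arguments": {"rows": [[0, [0.021, -0.012, 0], [0, 0, 0]], [0, [0.045, -0.017, 0], [0, 0, 0]], [0, [0.069, -0.016, 0], [0, 0, 0]], [0, [0.092, -0.009, 0], [0, 0, 0]], [0, [0.113, 0.005, 0], [0, 0, 0]], [0, [0.129, 0.023, 0], [0, 0, 0]], [0, [0.141, 0.044, 0], [0, 0, 0]], [0, [0.146, 0.068, 0], [0, 0, 0]], [0, [0.145, 0.092, 0], [0, 0, 0]], [0, [0.145, 0.092, 0], [0, 0, 0]], [0, [0.145, 0.092, 0], [0, 0, 0]]]}}

```text
time: 18.03
tool_pos: [0.5436, 0.1135, 0.1542]
tool_rot: [-0.004, -0.098, 0.995, 0.001]
contact_force: [-3.2, -0.0, 1.2]
gripper_width: 0.176
grasp_force: 59.6
```

Run:
```python
from h import *
plan([.5184,.108,.155],[0,0,-1],[-.196,.981,0])
S=grab('scene','s6'); W=grab('wrist','w6')
a=cv2.resize(S['color'][180:270,300:410,::-1],(400,327),interpolation=2)
b=cv2.resize(W['color'][60:300,200:460,::-1],(400,369),interpolation=2)
cv2.imwrite('pics/n6.png',np.hstack([cv2.copyMakeBorder(a,0,42,0,0,0),b]))
```

```text
pos [0.5436 0.1135 0.1542] F [-3.2 -0.   1.2] q [ 0.07 -0.05  1.84  0.    1.35 -1.7 ]
shift [-0.0841 -0.0183  0.0026] turn [-0.0012 -0.0053 -0.    ]
```

View pics/n6.png

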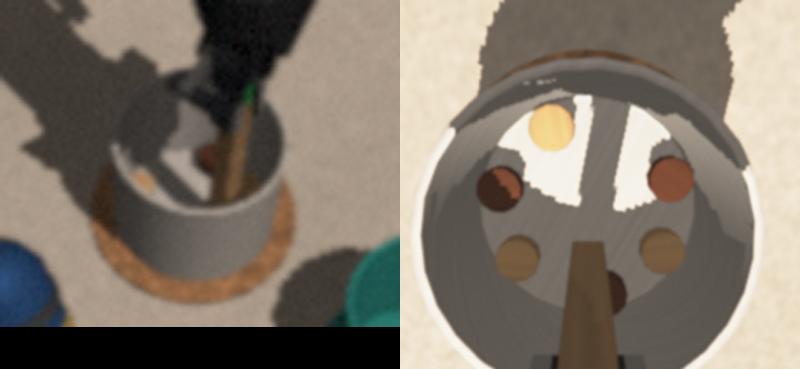

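Run:
```python
from h import *
f=load('w6'); K=np.linalg.inv(f['mtx']); C=-f['R'].T@f['t']
O={'L':[(.5092,.0781),(.4977,.131),(.547,.115)],'D':[(.4896,.1029),(.5252,.1335),(.5381,.0857)]}
for X,Y,k in [(552,127,'L'),(500,188,'D'),(670,180,'D'),(518,258,'L'),(662,250,'L'),(615,293,'D')]:
    u=(200+(X-400)/1.538,60+Y/1.538); d=f['R'].T@(K@[*u,1]); p=(C+d*(.021-C[2])/d[2])[:2]
    print(k,p.round(3),[round(float(np.hypot(*(p-o))*1000)) for o in np.array(O[k])])
```

```text
L [0.482 0.084] [28, 50, 72]
D [0.514 0.065] [46, 70, 32]
D [0.495 0.143] [40, 31, 71]
L [0.546 0.078] [37, 72, 37]
L [0.529 0.147] [71, 35, 36]
D [0.555 0.129] [70, 30, 46]
```

Whichever original I match each plug to, it has moved at least 28 mm. Now I'll lean the stick gently towards the robot-side rim before releasing it.

Run:
```python
from h import *
plan([.500,.110,.1545],[0,0,-1],[-.196,.981,0])
z=np.array([.303,.0606,-.951]); plan(np.array([.500,.110,.0095])-.144*z,z,[-.196,.981,0])
```

```text
pos [0.5438 0.1131 0.1544] F [-3.6 -1.4  0.7] q [ 0.07 -0.05  1.84  0.    1.35 -1.7 ]
shift [-0.1461 -0.0104  0.0003] turn [-0.0013 -0.0048  0.0004]
pos [0.5438 0.1131 0.1544] F [-3.6 -1.4  0.7] q [ 0.07 -0.05  1.84  0.    1.35 -1.7 ]
shift [-0.2916 -0.0395 -0.0265] turn [ 3.79e-02 -2.01e-01  1.00e-04]
```

Emit:
{"name": "arm_command", "arguments": {"rows": [[0, [-0.05, -0.004, 0.003], [0, 0, 0]], [0, [-0.1, -0.008, 0.005], [0, 0, 0]], [0, [-0.146, -0.01, 0.005], [0, 0, 0]], [0, [-0.183, -0.018, 0.003], [0.0095, -0.05, 0]], [0, [-0.22, -0.025, -0.003], [0.019, -0.1, 0]], [0, [-0.256, -0.032, -0.013], [0.0285, -0.15, 0]], [0, [-0.292, -0.0395, -0.0255], [0.038, -0.2, 0]], [0, [-0.292, -0.0395, -0.0255], [0.038, -0.2, 0]], [0, [-0.292, -0.0395, -0.0255], [0.038, -0.2, 0]], [0, [-0.292, -0.0395, -0.0255], [0.038, -0.2, 0]]]}}

```text
time: 18.97
tool_pos: [0.4587, 0.1013, 0.1491]
tool_rot: [0.157, -0.097, 0.983, 0.016]
contact_force: [0.7, 0.8, -0.5]
gripper_width: 0.184
grasp_force: 59.3
```

Emit:
{"name": "arm_command", "arguments": {"rows": [[0, [-0.005, -0.001, -0.008], [0, 0, 0]], [0, [-0.008, -0.001, -0.012], [0, 0, 0]], [0, [-0.008, -0.001, -0.012], [0, 0, 0]]]}}

```text
time: 19.22
tool_pos: [0.4554, 0.1012, 0.1436]
tool_rot: [0.155, -0.097, 0.983, 0.016]
contact_force: [-1.6, 0.4, -0.4]
gripper_width: 0.18
grasp_force: 59.3
```

Emit:
{"name": "arm_command", "arguments": {"rows": [[30, [0, 0, 0], [0, 0, 0]], [30, [0, 0, 0], [0, 0, 0]], [60, [0, 0, 0], [0, 0, 0]], [60, [0, 0, 0], [0, 0, 0]], [60, [0, 0, 0], [0, 0, 0]], [60, [0, 0, 0], [0, 0, 0]]]}}

```text
time: 19.72
tool_pos: [0.4548, 0.1011, 0.1437]
tool_rot: [0.156, -0.097, 0.983, 0.016]
contact_force: [0.2, 0.4, 0.2]
gripper_width: 0.703
grasp_force: 0.0
```

Emit:
{"name": "arm_command", "arguments": {"rows": [[60, [-0.02, -0.004, 0.063], [0, 0, 0]], [60, [-0.04, -0.008, 0.127], [0, 0, 0]], [60, [-0.08, -0.016, 0.254], [0, 0, 0]], [60, [-0.12, -0.024, 0.38], [0, 0, 0]], [60, [-0.13, -0.024, 0.45], [0, 0, 0]], [60, [-0.13, -0.024, 0.45], [0, 0, 0]], [60, [-0.13, -0.024, 0.45], [0, 0, 0]], [60, [-0.13, -0.024, 0.45], [0, 0, 0]]]}}

```text
time: 20.38
tool_pos: [0.4154, 0.0939, 0.2774]
tool_rot: [0.155, -0.097, 0.983, 0.016]
contact_force: [-0.5, -0.1, -1.0]
gripper_width: 0.705
grasp_force: 0.0
```

Run:
```python
from h import *
s=monitor.state(); print(s['contact_force'],s['tool_pos'],s['joint_vel'].round(3))
S=grab('scene','s7'); D=grab('side','d7')
a=cv2.resize(S['color'][160:280,290:440,::-1],(400,320),interpolation=2)
b=cv2.resize(D['color'][180:320,240:415,::-1],(400,320),interpolation=2)
cv2.imwrite('pics/n7.png',np.hstack([a,b]))
```

```text
[-0.54919895 -0.07802689 -1.02966644] [0.41536762 0.0939127  0.27736832] [ 0.001  0.018  0.025 -0.001  0.001 -0.001]
```

View pics/n7.png

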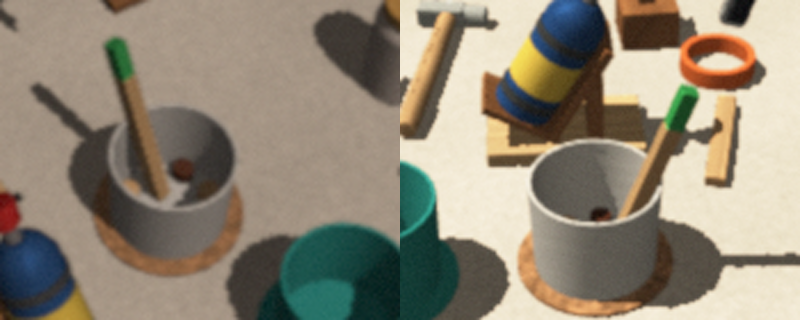

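The released stick leans on the pot rim, its green end at (685,105) in the right view and its foot among the plugs. The gripper is clear. I'll let things settle briefly and hand in.

Emit:
{"name": "arm_command", "arguments": {"rows": [[60, [0, 0, 0], [0, 0, 0]], [60, [0, 0, 0], [0, 0, 0]], [60, [0, 0, 0], [0, 0, 0]], [60, [0, 0, 0], [0, 0, 0]], [60, [0, 0, 0], [0, 0, 0]], [60, [0, 0, 0], [0, 0, 0]]]}}

```text
time: 20.98
tool_pos: [0.4157, 0.0939, 0.2785]
tool_rot: [0.156, -0.097, 0.983, 0.016]
contact_force: [-0.3, 0.7, -0.7]
gripper_width: 0.702
grasp_force: 0.0
```

```bash
python3 -c "
from h import *
print(manip.job_done())"
```

```text
the job is handed in; nothing more can be done
None
```

I handed the job in at about 21 s, and no verdict came back: the cap was pressed to its stop (about 19 N peak) and released, all six plugs moved an estimated 28 mm or more by camera, and the stick was let go leaning on the pot rim with its foot among the plugs.

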